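# Set the trunking jig's stop to the next hole

### The arm

A 6-joint arm with a two-finger parallel gripper is mounted at the origin on the work surface. World frame = base frame: x ahead of the robot, y to its left, z up, the work surface at z = 0. Lengths are in m, angles in rad, forces in N, time in s.
With the tool pointing down it reaches from about 0.275 to 0.725 m from the base axis. Payload 5.6 kg.
Tool frame: the origin (TCP) lies at the very end of the fingers, on their centre line; the grasp point (between the pads) lies 19 mm behind it; z points along the fingers, y is the line along which they close (so a half turn about z gives the same grasp; the last joint's range is limited). The gripper opens to 85 mm and grips with 20 to 120 N. Pads are 22 mm wide; open, the fingers measure 114 mm over their backs; the gripper's body (76 mm by 85 mm) begins 54 mm behind the grasp point. The pads swing forward as they close: fully open they stand 13 mm farther back than shut.
Start: joints at [-0.885, 0.255, 0.108, 0, -1.424, -0.285], TCP at [0.215, -0.506, 0.231] pointing down, gripper open.
Joint ranges: [-2.95, 2.95], [-1.21, 1.97], [-1.09, 1.5], [-2.87, 1.71], [-2.94, -0.07], [-3.05, 3.05]. Speed limits (rad/s): [2.57, 2.57, 3.14, 3.14, 3.14, 3.14].

### API

Orientations are given as a unit quaternion [w, x, y, z].
In Python, from rig import telemetry, optics, arm gives the robot as it stands. The module is installed in compiled form; this text tells all that it offers.
- The arm moves only by the tool play_rows, never from a script. Its argument "commands" is a list of rows, each a list of 7 numbers: the shift along the tool's x, y, z in mm, then the turn, a rotation vector about the tool's x, y, z in rad, then the finger opening in mm, from 0 to 85.4. A call has 1 to 8 rows; each row is the pose to reach, as a shift and turn from the pose commanded when the call began, along the tool's axes at that moment; what a row does not reach only later rows make up. A row lasts 1/10 s, in which the tool goes at most 50 mm and 8.59 degrees, less where a joint would pass 70% of its speed; a pose out of reach is approached as far as the arm can. A call with a gripper value outside its range is refused whole. The fingers move at their own pace and stop on an object; "grip_force" is the grip in N (left out, the last holds). Time passes only in rows, so rows that repeat a pose let the fingers close. It gives the time, the measured TCP pose, the force, the opening and the grip force at its end, in the units of the state.
- telemetry.get_obs(): the state, without advancing time (a new reading comes with each control period).
- optics.snapshot(name): name is "side" or "top" or "wrist"; returns a dict with "color" (384x512x3 uint8, blue, green, red), "K" (3x3 intrinsics, pixels), "dist_coeffs" ([k1, k2, p1, p2, k3] as OpenCV has them; the pictures are not rectified), "position" and "rotation" of the camera in the world; the wrist camera has in their place "T_tool_cam" (4x4, takes a point from camera to tool coordinates, whose origin is the TCP and whose axes are the flange's). Camera axes: x right, y up, looking along -z (the intrinsics and any distortion apply to the point x, -y, -z); pixel columns grow to the right and rows downward; lengths in m; the calibration is good to about 2 mm. A picture is of the moment at which its call begins: read the wrist's pose just before it. There is no depth.
- arm.hand_in(): hands the job in; it is judged then, once.
The state is a dict: "clock": time; "q": joint angles; "qd": joint speeds; "joint_efforts": joint torques, N m; "tcp_pos": TCP position; "eef_rot": TCP orientation; "wrist_force": force on the tool from outside, world axes, zero at the start; "ft_torque": the same for the moment, N m; "finger_gap": opening from 0.0 (shut) to 1.0 (fully open); "grip_force": force on a finger pad.
Only numpy, scipy, OpenCV 4.12 (cv2) and the standard library are available. Lean on these libraries where they do the work, as an engineer would, in place of code of your own. Each camera call takes 0.05 s, during which the arm holds its last target. There are 200 camera calls.

### The job

Set the trunking cutting jig to its next length: pull up the red spring knob, slide the grey stop away from the trunking to the next hole, feeling for it, and let the pin snap fully home there without forcing it sideways. Then slide the white trunking piece along its channel until its end rests against the locked stop, gently, let go of it, and leave the loose things round about where they are.

Things in the scene. Friction and masses are not known exactly. Their poses are not given: they have to be found in the camera images.
- jig: Trunking cutting jig, fixed: plywood board 200 (x) x 460 (y) x 18 thick. Origin: centre of its underside, on the table; z up. A channel for the trunking runs along y at jig x = -45: 28 wide, floor at height 18, low edges up to height 25. An indexing bar 40 wide runs along y at jig x = +45, top at height 48. Heights here are over the table.
- index_bar: Aluminium bar of the jig with holes in its top, each 10 long for the 8 mm pin. Origin: at jig (45, 20, 18), under the first hole, where the pin starts; axes as the jig. The next hole is in a brass insert set anew each time: 46 to 80 along +y from the first hole, hidden by the stop's guard, to be felt for. A further hole at 130 is the wrong one.
- stop (a joint): Travel (m) of the grey length stop along the bar: 0 = first hole, grows along jig +y, away from the trunking; limits -0.004, 0.145; next hole between 0.046 and 0.080. Friction 3.5 N, +1.5 N with the pin riding on the bar; stays where left. Under the knob it has a black block 30 x 30 (heights 62 to 84), good to hold or push, on a 60 x 60 saddle with a 60 guard plate ahead (top 55).
- plunger (a joint): Lift (m) of the red spring knob with its pin: 0 = pin home in a hole, 0.010 = pin end on the bar's top, 0.016 = limit. Spring: 6 N at 0, 10 N at 0.014. Lift it past 0.010 (0.013 to 0.015 is right) to free the stop. Let go between holes, the pin rides on the bar and drops by itself into the next hole it is moved over; the stop is then blocked, with 1 mm of play.
- knob_grip (a point): Point on the upright axis of the red knob, 15 above its lower edge, moving with it; at height 107 when the pin is home. Knob: round, diameter 24, 24 tall; its lower edge is then 8 above the black block (30 x 30). Axes as the jig.
- lock_pin: The red knob with its steel pin (diameter 8, flat end, 10 deep in the bar when home). Origin: on the pin's axis, at table height when home; rises with the knob. The sideways force of the pin on a hole must stay under 40 N.
- stop_face (a point): Point on the flat face of the stop that the trunking's end must rest against: on the channel's centre line, at height 38; the face looks to jig -y. It is 90 from the knob's axis towards jig -x and 30 towards jig -y. Axes as the jig.
- trunking: White plastic trunking piece, 25 (x) x 140 (y) x 40 (z), about 0.12 kg, lying in the channel on the -y side of the stop, free to slide along it. Origin: centre of its underside; y along its length, towards the stop. Grip it across its 25 width, in its top 20, above the channel's edges. Pressing it on the stop must stay under 30 N.
- trunking_end (a point): Centre of the trunking's end face towards the stop, 70 along its y from its origin, at half its height. Axes as the trunking.
- offcut: short white trunking offcut, 25 x 50 x 40, lying on the jig's board beyond the channel; bystander, leave alone; origin centre of underside
- spray_bottle: white bottle with blue cap, diameter 80, 200 tall; bystander; origin centre of underside
- tape_roll: black tape roll, diameter 100, 48 tall, lying flat; bystander; origin centre of underside
- screwdriver: screwdriver lying on the table; bystander; origin near its middle on the underside
- socket_box: white wall socket box 86 x 86 x 38; bystander; origin centre of underside
- side_cutters: side cutters with red handles, about 150 long, 14 high; bystander; origin at the underside near the pivot
- tub: clear open plastic tub 120 x 170 x 60; bystander; origin centre of underside
Things that resemble listed ones, but are neither listed nor needed, are in the scene too. Leave any orange or turquoise look-alike of the trunking alone.

How it is judged:
By the outcome, as a careful person would: the job done as asked, in the order asked, and still so for the second after the job is handed in, with the robot touching nothing.
It also fails if it takes over 54 s, if anything falls off the work surface, if the arm or the gripper's body presses on something with over 40 N, if the wrist force passes 120 N, or if a joint passes its speed limit or range.

## Working session

There is one attempt and no reset: what is moved stays moved. The work goes in short steps, Python scripts to look and compute and a tool call to move; the robot and the scene stay as the last step left them, time stands still between calls to the robot, and variables do not carry over. Pictures are saved under pics/ and viewed, at most 10 in all, crops included, and the job is handed in when it is done.

Besides the shell and the picture viewer there is one more tool, called after "Request:" as name(argument=value, ...) on one line, values as JSON. play_rows: Moves the arm, as the interface text tells. Its arguments: {"type":"object","properties":{"commands":{"type":"array","items":{"type":"array","items":{"type":"number"}}},"grip_force":{"type":"number"}},"required":["commands"]}

```bash
mkdir -p pics; cat > h.py <<'E'
import numpy as np, cv2
from rig import telemetry, optics, arm
from scipy.spatial.transform import Rotation as R
def cam(name):
    o=telemetry.get_obs(); s=optics.snapshot(name)
    if name=="wrist":
        q=o['eef_rot']; T=np.eye(4); T[:3,:3]=R.from_quat([q[1],q[2],q[3],q[0]]).as_matrix(); T[:3,3]=o['tcp_pos']
        M=T@np.array(s['T_tool_cam']); s['position']=M[:3,3]; s['rotation']=M[:3,:3]
    s['rotation']=np.array(s['rotation']);s['position']=np.array(s['position'])
    if s['rotation'].shape!=(3,3):
        q=s['rotation']; s['rotation']=R.from_quat([q[1],q[2],q[3],q[0]]).as_matrix()
    return s
def rays(s,px):
    p=cv2.undistortPoints(np.array(px,float).reshape(-1,1,2),np.array(s['K']),np.array(s['dist_coeffs'])).reshape(-1,2)
    d=np.c_[p[:,0],-p[:,1],-np.ones(len(p))]@s['rotation'].T
    return s['position'],d
def plane(s,px,z):
    c,d=rays(s,px); return c+d*((z-c[2])/d[:,2])[:,None]
def save(s,n): cv2.imwrite('pics/'+n,s['color'])
E
python3 - <<'E'
from h import *
t=cam('top');w=cam('side')
save(t,'t.png');save(w,'s.png')
cv2.imwrite('pics/ts.png',np.vstack([t['color'],w['color']])[:, :])
import pickle;pickle.dump((t,w),open('c.pkl','wb'))
print(t['position'],w['position'],telemetry.get_obs())
E
```

```text
[0.33978873 0.01187482 1.46043884] [0.40597262 1.06554066 1.08990304] {'clock': 0.1, 'q': array([-8.85391106e-01,  2.55669653e-01,  1.07146093e-01, -3.91153999e-04,
       -1.42390021e+00, -2.84610101e-01]), 'qd': array([ 0.00029397, -0.00203114,  0.00195168,  0.00026681,  0.00065775,
        0.00020064]), 'joint_efforts': array([-2.31038823e-03, -3.87602592e+01,  2.38475955e+01,  5.37785277e+00,
       -3.71046204e-03,  1.40622635e-05]), 'tcp_pos': array([ 0.2144598 , -0.50599262,  0.23050536]), 'eef_rot': array([-2.08232744e-04, -1.99030673e-01,  9.79992904e-01,  8.10065621e-04]), 'wrist_force': array([ 0.23958831, -0.39941191,  0.24882023]), 'ft_torque': array([ 0.01885764,  0.01542137, -0.04743498]), 'grip_force': 0.0, 'finger_gap': 0.9978390502482162}
```

View pics/t.png

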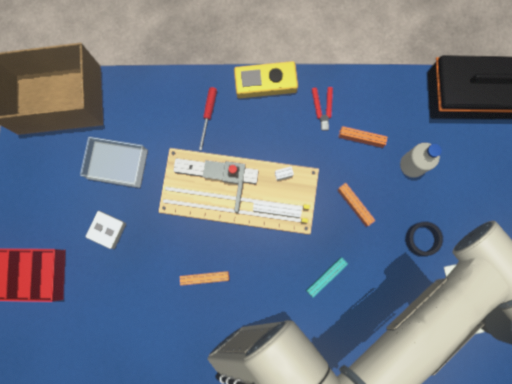

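View pics/s.png

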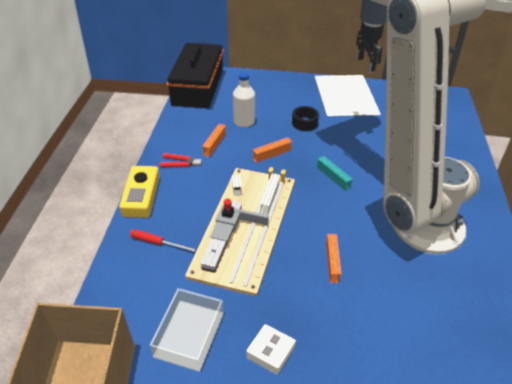

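The top view shows the jig (160–320, 150–232), red knob at (233,170) and white trunking at (278,210). Both are repeated in the side view, with the knob at (228,207) and trunking at (271,190). Look-alikes: orange bars (363,137), (356,204), (204,278); turquoise (327,277); white offcut (285,174) on the board; red handles at (210,100) and (322,100), plus the red bin (27,275). I choose the red knob on the grey stop, and the white piece in the channel.

```bash
python3 - <<'E'
from h import *
import pickle;t,s=pickle.load(open('c.pkl','rb'))
def red(im,x0,y0,x1,y1):
    h=cv2.cvtColor(im,cv2.COLOR_BGR2HSV); m=(((h[...,0]<8)|(h[...,0]>172))&(h[...,1]>150)&(h[...,2]>90)).astype(np.uint8)
    k=np.zeros_like(m);k[y0:y1,x0:x1]=m[y0:y1,x0:x1]; ys,xs=np.nonzero(k); return [xs.mean(),ys.mean()],len(xs)
a,n=red(t['color'],222,158,245,182);b,n2=red(s['color'],215,195,240,225);print(a,n,b,n2)
c1,d1=rays(t,[a]);c2,d2=rays(s,[b])
A=np.stack([d1[0],-d2[0]],1);u=np.linalg.lstsq(A,c2-c1,rcond=None)[0]
print('tri',c1+d1[0]*u[0],c2+d2[0]*u[1], 'plane',plane(t,[a],.114))
h=cv2.cvtColor(t['color'],cv2.COLOR_BGR2HSV)
m=(~((h[...,0]>95)&(h[...,0]<125)&(h[...,1]>120))).astype(np.uint8)
k=np.zeros_like(m);k[145:240,155:325]=m[145:240,155:325]
c=max(cv2.findContours(k,0,2)[0],key=cv2.contourArea);r=cv2.minAreaRect(c);bx=cv2.boxPoints(r);print(bx)
P=plane(t,bx,.018);print(P,P.mean(0))
for i in range(4):
  v=P[(i+1)%4]-P[i];print(np.linalg.norm(v),np.degrees(np.arctan2(v[1],v[0])))
crop=np.vstack([cv2.resize(t['color'][140:240,150:330],None,fx=4,fy=4,interpolation=2)])
cv2.imwrite('pics/c.png',crop[:600,:800])
print(plane(t,[[278,210]],.058))
E
```

```text
[np.float64(232.33333333333334), np.float64(168.8)] 30 [np.float64(227.28333333333333), np.float64(203.55)] 60
tri [0.60208412 0.09473007 0.10065647] [0.60185531 0.09472895 0.10061227] plane [[0.59951022 0.09391701 0.114     ]]
[[153.83398 221.2189 ]
 [169.30945 138.68304]
 [327.6189  168.36606]
 [312.14343 250.90192]]
[[ 0.45881417  0.33461088  0.018     ]
 [ 0.71281342  0.29437278  0.018     ]
 [ 0.61879665 -0.18889599  0.018     ]
 [ 0.37051799 -0.13808329  0.018     ]] [0.54023556 0.0755011  0.018     ]
0.25716672614175773 -9.001887695465616
0.4923290051956569 -101.00900622805358
0.2534249818164811 168.43357235601172
0.48087003813786744 79.41945743804436
[[ 0.48811537 -0.03640668  0.058     ]]
```

View pics/c.png

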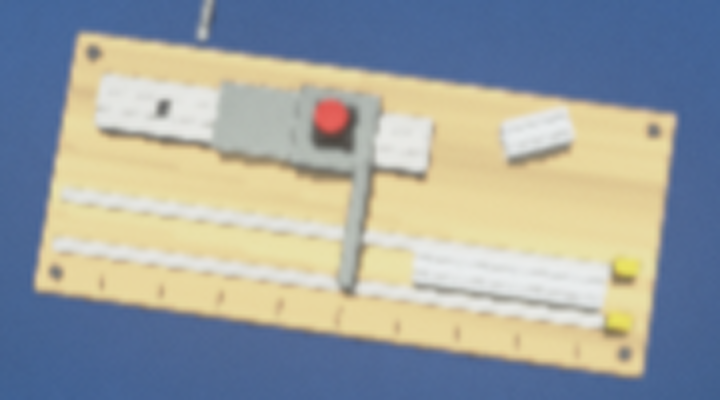

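The crop shows the red knob at crop (330,117) on the grey stop. The white trunking lies in the channel from (412,265) to (605,290), and the offcut is at (538,133). The board corners are clear, so the jig frame follows from them.

```bash
python3 - <<'E'
from h import *
import pickle;t,s=pickle.load(open('c.pkl','rb'))
f=lambda L:np.array(L)/4+[149.6,139.6]
P=plane(t,f([[80,33],[676,115],[643,375],[37,292]]),.018)
print(P, P.mean(0))
yv=(P[0]-P[1]+P[3]-P[2])[:2];yv/=np.linalg.norm(yv);th=np.arctan2(-yv[0],yv[1]);print('yaw',np.degrees(th),[np.linalg.norm(P[i]-P[i-1]) for i in range(4)])
xv=np.array([yv[1],-yv[0]]);c=P.mean(0)[:2]
print('knob nominal',c+45*.001*xv+.02*yv)
K=plane(t,f([[331,113]]),.116);print('knob',K)
E=plane(t,f([[412,265],[605,290],[412,248],[412,280]]),.058);print(E);print('jig',[( (e[:2]-c)@xv,(e[:2]-c)@yv) for e in E])
o=telemetry.get_obs();q=o['eef_rot'];M=R.from_quat([q[1],q[2],q[3],q[0]]).as_matrix();print(M)
pre=K[0].copy();pre[2]=.20
print('tool shift mm',M.T@(pre-o['tcp_pos'])*1000,'tool y angle',np.degrees(np.arctan2(M[1,1],M[0,1])))
E
```

```text
[[ 0.68394079  0.29267995  0.018     ]
 [ 0.61888223 -0.16155623  0.018     ]
 [ 0.42242662 -0.13350912  0.018     ]
 [ 0.48479349  0.32012636  0.018     ]] [0.55251078 0.07943524 0.018     ]
yaw -7.9896264879210195 [np.float64(0.2010297195414727), np.float64(0.4588715811771038), np.float64(0.1984475937046464), np.float64(0.4579025783477753)]
knob nominal [0.59985386 0.09298638]
knob [[0.60185636 0.09376732 0.116     ]]
[[ 0.50036581  0.03748655  0.058     ]
 [ 0.48187607 -0.10277318  0.058     ]
 [ 0.51283994  0.03749736  0.058     ]
 [ 0.48938379  0.03747709  0.058     ]]
jig [(np.float64(-0.04580820383969075), np.float64(-0.04878933735116798)), (np.float64(-0.04462323833659573), np.float64(-0.1902575521056038)), (np.float64(-0.033456667030189076), np.float64(-0.04704479755641084)), (np.float64(-0.05668231595575046), np.float64(-0.05032513477853355))]
[[-9.20773496e-01 -3.90096956e-01 -7.30589033e-04]
 [-3.90097631e-01  9.20772270e-01  1.50482771e-03]
 [ 8.56774117e-05  1.67060653e-03 -9.99998601e-01]]
tool shift mm [-590.67202865  401.06914224   31.12482611] tool y angle 112.96056630192221
```

Request:
play_rows(commands=[[-40, 27, 0, 0, 0, -0.07, 70], [-80, 54, 0, 0, 0, -0.14, 70], [-120, 81, 0, 0, 0, -0.21, 70], [-160, 108, 0, 0, 0, -0.28, 70], [-200, 135, 0, 0, 0, -0.35, 70], [-240, 162, 0, 0, 0, -0.42, 70], [-280, 189, 0, 0, 0, -0.49, 70], [-320, 216, 0, 0, 0, -0.56, 70]])

```text
clock: 0.9
tcp_pos: [0.4254, -0.1807, 0.2311]
eef_rot: [-0.0, -0.463, 0.886, 0.0]
wrist_force: [1.7, -0.8, 0.2]
finger_gap: 0.822
grip_force: 0.0
```

```bash
cat > go.py <<'E'
import sys
from h import *
# jig frame -> shift in tool axes (mm); args: jig x,y (mm), z (mm), [cx cy]
yaw=np.radians(-7.99); C=np.array([.5525,.0794])
Rz=np.array([[np.cos(yaw),-np.sin(yaw)],[np.sin(yaw),np.cos(yaw)]])
def shift(x,y,z):
    o=telemetry.get_obs();q=o['eef_rot'];M=R.from_quat([q[1],q[2],q[3],q[0]]).as_matrix()
    p=np.r_[C+Rz@np.array([x,y])/1000,z/1000]
    M2=np.column_stack([-np.r_[Rz[:,1],0]*-1,-np.r_[Rz[:,0],0],[0,0,-1.]])
    if np.linalg.det(M2)<0: M2[:,0]*=-1
    rv=R.from_matrix(M.T@M2).as_rotvec()
    j=Rz.T@(o['tcp_pos'][:2]-C)*1000
    print('t',o['clock'],'jig pos',j.round(1),(o['tcp_pos'][2]*1000).round(1),'shift',(M.T@(p-o['tcp_pos'])*1000).round(1),'rot',rv.round(3),'F',np.r_[Rz.T@o['wrist_force'][:2],o['wrist_force'][2]].round(1),'gap',o['finger_gap']*85.4,o['grip_force'])
if __name__=='__main__': shift(*map(float,sys.argv[1:4]))
E
python3 go.py 45 20 200
```

```text
t 0.9 jig pos [ -89.7 -275.2] 231.1 shift [-324.3   12.8   31.2] rot [ 0.     0.    -0.468] F [ 1.8 -0.5  0.2] gap 70.24053853199518 0.0
```

Request:
play_rows(commands=[[-42, 2, 5, 0, 0, -0.07, 60], [-84, 4, 10, 0, 0, -0.14, 60], [-126, 6, 15, 0, 0, -0.21, 60], [-168, 8, 20, 0, 0, -0.28, 60], [-210, 10, 25, 0, 0, -0.35, 60], [-252, 11, 31, 0, 0, -0.42, 60], [-290, 12, 31, 0, 0, -0.468, 60], [-324, 13, 31, 0, 0, -0.468, 60]])

```text
clock: 1.7
tcp_pos: [0.6003, 0.0921, 0.1993]
eef_rot: [-0.001, -0.656, 0.755, 0.0]
wrist_force: [0.1, 0.2, -0.0]
finger_gap: 0.701
grip_force: 0.0
```

```bash
python3 go.py 45 20 155; python3 - <<'E'
from h import *
from go import C,Rz
s=cam('wrist');save(s,'w.png')
h=cv2.cvtColor(s['color'],cv2.COLOR_BGR2HSV); m=(((h[...,0]<8)|(h[...,0]>172))&(h[...,1]>150)&(h[...,2]>90)).astype(np.uint8)
for c in cv2.findContours(m,0,2)[0]:
    if cv2.contourArea(c)>200:
        (u,v),r=cv2.minEnclosingCircle(c);print(u,v,r,cv2.contourArea(c));p=plane(s,[[u,v]],.114)[0];print(p,Rz.T@(p[:2]-C)*1000)
E
```

```text
t 1.7 jig pos [45.5 19.2] 199.3 shift [-0.8  0.5 44.3] rot [ 0.002 -0.001 -0.001] F [ 0.1  0.2 -0. ] gap 59.82553360263571 0.0
64.04484558105469 261.53631591796875 45.18354797363281 1762.0
[0.75453394 0.1247102  0.114     ] [193.77452964  72.95311904]
254.48196411132812 200.81443786621094 16.037864685058594 687.0
[0.60114802 0.09550575 0.114     ] [45.93706129 22.71148414]
```

View pics/w.png

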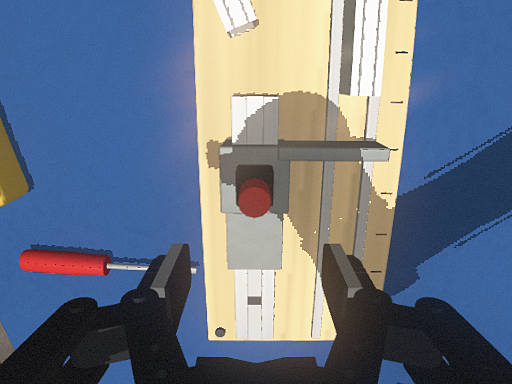

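The wrist view shows the knob at (254,200) on the grey stop, with the trunking at upper right (360,45), which matches the top view. Next I descend and grip the knob.

Request:
play_rows(commands=[[-2, 0, 25, 0, 0, 0, 50], [-2, 0, 50, 0, 0, 0, 50], [-2, 0, 75, 0, 0, 0, 50], [-2, 0, 95, 0, 0, 0, 45], [-2, 0, 105, 0, 0, 0, 40], [-2, 0, 110, 0, 0, 0, 40], [-2, 0, 110, 0, 0, 0, 20], [-2, 0, 110, 0, 0, 0, 15]], grip_force=40)

```text
clock: 2.55
tcp_pos: [0.6012, 0.0922, 0.0909]
eef_rot: [0.001, -0.655, 0.756, -0.001]
wrist_force: [5.4, -2.2, -6.1]
finger_gap: 0.265
grip_force: 39.9
```

Request:
play_rows(commands=[[0, 0, 0, 0, 0, 0, 10], [0, 0, 0, 0, 0, 0, 10], [0, 0, 0, 0, 0, 0, 10], [0, 0, 0, 0, 0, 0, 10]])

```text
clock: 2.95
tcp_pos: [0.6012, 0.0922, 0.0907]
eef_rot: [0.001, -0.655, 0.756, -0.001]
wrist_force: [5.1, -1.4, -6.1]
finger_gap: 0.263
grip_force: 39.9
```

```bash
python3 go.py 45 20 88
```

```text
t 2.95 jig pos [46.4 19.4] 90.7 shift [-0.6  1.4  2.7] rot [-0.002  0.    -0.003] F [ 5.3 -0.7 -6.1] gap 22.4775294891156 39.927236437797546
```

Request:
play_rows(commands=[[0, -0.5, -4, 0, 0, 0, 10], [0, -1, -8, 0, 0, 0, 10], [0, -1, -12, 0, 0, 0, 10], [0, -1, -14, 0, 0, 0, 10], [0, -1, -14, 0, 0, 0, 10], [0, -1, -14, 0, 0, 0, 10]], grip_force=60)

```text
clock: 3.55
tcp_pos: [0.6012, 0.0922, 0.1039]
eef_rot: [-0.0, -0.655, 0.756, 0.0]
wrist_force: [5.1, -1.7, -10.6]
finger_gap: 0.26
grip_force: 59.2
```

```bash
python3 go.py 45 20 88
```

```text
t 3.55 jig pos [46.4 19.4] 103.9 shift [-0.6  1.4 15.9] rot [ 0.    -0.    -0.003] F [  5.2  -1.  -10.6] gap 22.17736846449574 59.21617805957794
```

Request:
play_rows(commands=[[-3, -1, 0, 0, 0, 0, 10], [-8, -1, 0, 0, 0, 0, 10], [-14, -1, 0, 0, 0, 0, 10], [-20, -1, 0, 0, 0, 0, 10], [-26, -1, 0, 0, 0, 0, 10], [-32, -1, 0, 0, 0, 0, 10], [-36, -1, 0, 0, 0, 0, 10], [-38, -1, 0, 0, 0, 0, 10]])

```text
clock: 4.35
tcp_pos: [0.6068, 0.1301, 0.1038]
eef_rot: [-0.001, -0.655, 0.755, 0.001]
wrist_force: [-1.2, -4.1, -10.9]
finger_gap: 0.261
grip_force: 59.2
```

```bash
python3 go.py 45 58 102
```

```text
t 4.35 jig pos [46.7 57.8] 103.8 shift [-0.2  1.7  1.8] rot [ 0.002 -0.    -0.002] F [ -0.7  -4.2 -10.9] gap 22.254777855541096 59.20798122882843
```

Request:
play_rows(commands=[[0, 0, 2, 0, 0, 0, 10], [0, 0, 4, 0, 0, 0, 10], [0, 0, 4, 0, 0, 0, 50], [0, 0, 4, 0, 0, 0, 50], [0, 0, 4, 0, 0, 0, 50], [0, 0, 4, 0, 0, 0, 50]], grip_force=20)

```text
clock: 4.95
tcp_pos: [0.6086, 0.13, 0.1015]
eef_rot: [0.001, -0.655, 0.755, -0.001]
wrist_force: [0.1, -0.1, -0.9]
finger_gap: 0.59
grip_force: 0.0
```

```bash
python3 go.py 46 58 67
```

```text
t 4.95 jig pos [48.5 57.9] 101.5 shift [-0.1  2.6 34.5] rot [-0.003  0.001 -0.002] F [ 0.1 -0.1 -0.9] gap 50.37951721836529 0.0
```

Request:
play_rows(commands=[[0, 2, 10, 0, 0, 0, 50], [0, 2.5, 20, 0, 0, 0, 50], [0, 2.5, 29, 0, 0, 0, 50], [0, 2.5, 33, 0, 0, 0, 50], [0, 2.5, 33, 0, 0, 0, 32], [0, 2.5, 33, 0, 0, 0, 24], [0, 2.5, 33, 0, 0, 0, 24], [0, 2.5, 33, 0, 0, 0, 24]], grip_force=20)

```text
clock: 5.75
tcp_pos: [0.6068, 0.1297, 0.0671]
eef_rot: [0.001, -0.655, 0.756, -0.001]
wrist_force: [6.8, -2.5, -6.8]
finger_gap: 0.34
grip_force: 26.6
```

```bash
python3 go.py 46 58 68; python3 - <<'E'
from h import *
s=cam('side');save(s,'s2.png');cv2.imwrite('pics/s2c.png',cv2.resize(s['color'][120:320,150:350],None,fx=3,fy=3))
E
```

```text
t 5.75 jig pos [46.8 57.3] 67.1 shift [-0.7  0.8 -0.9] rot [-0.003  0.    -0.003] F [ 7.1 -1.5 -6.8] gap 29.052029998746328 26.60021960735321
```

View pics/s2c.png

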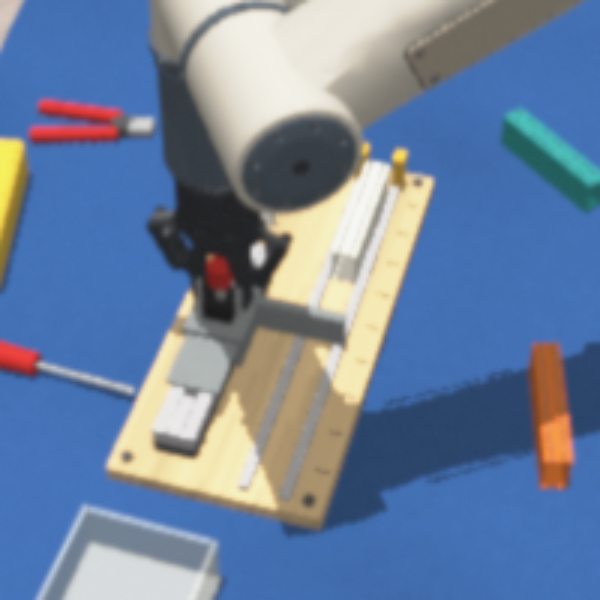

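Block gripped (gap 29 mm); the side view shows the red knob free between the fingers at (217,270). Now I feel for the hole in small steps.

Request:
play_rows(commands=[[-1, 0, 0, 0, 0, 0, 24], [-2, 0, 0, 0, 0, 0, 24], [-3, 0, 0, 0, 0, 0, 24], [-4, 0, 0, 0, 0, 0, 24], [-5, 0, 0, 0, 0, 0, 24], [-6, 0, 0, 0, 0, 0, 24], [-7, 0, 0, 0, 0, 0, 24], [-8, 0, 0, 0, 0, 0, 24]])

```text
clock: 6.6
tcp_pos: [0.6076, 0.1357, 0.0671]
eef_rot: [-0.0, -0.655, 0.756, -0.002]
wrist_force: [6.4, -8.1, -6.5]
finger_gap: 0.344
grip_force: 26.6
```

```bash
python3 go.py 46 66 68
```

```text
t 6.6 jig pos [46.8 63.5] 67.1 shift [-2.5  0.8 -0.9] rot [-0.002 -0.003 -0.003] F [ 7.5 -7.1 -6.5] gap 29.39650528105161 26.6487255692482
```

Request:
play_rows(commands=[[-1, 0, 0, 0, 0, 0, 24], [-2, 0, 0, 0, 0, 0, 24], [-3, 0, 0, 0, 0, 0, 24], [-4, 0, 0, 0, 0, 0, 24], [-5, 0, 0, 0, 0, 0, 24], [-6, 0, 0, 0, 0, 0, 24]])

```text
clock: 7.2
tcp_pos: [0.6084, 0.1414, 0.0671]
eef_rot: [-0.001, -0.655, 0.756, -0.002]
wrist_force: [6.7, -9.3, -6.5]
finger_gap: 0.346
grip_force: 26.8
```

```bash
python3 go.py 46 70 68
```

```text
t 7.2 jig pos [46.8 69.1] 67.1 shift [-0.8  0.8 -0.9] rot [-0.002 -0.003 -0.003] F [ 7.9 -8.3 -6.5] gap 29.537971804543933 26.756502091884613
```

Still free; continue.

Request:
play_rows(commands=[[-1, 0, 0, 0, 0, 0, 24], [-2, 0, 0, 0, 0, 0, 24], [-3, 0, 0, 0, 0, 0, 24], [-4, 0, 0, 0, 0, 0, 24], [-5, 0, 0, 0, 0, 0, 24], [-6, 0, 0, 0, 0, 0, 24]])

```text
clock: 7.8
tcp_pos: [0.6093, 0.1474, 0.0671]
eef_rot: [-0.001, -0.655, 0.756, -0.002]
wrist_force: [5.9, -8.0, -5.7]
finger_gap: 0.35
grip_force: 26.7
```

```bash
python3 go.py 46 76 68
```

```text
t 7.8 jig pos [46.8 75.2] 67.1 shift [-0.8  0.8 -0.9] rot [-0.002 -0.003 -0.003] F [ 7.  -7.1 -5.7] gap 29.857020238364527 26.72382652759552
```

Request:
play_rows(commands=[[-1, 0, 0, 0, 0, 0, 24], [-2, 0, 0, 0, 0, 0, 24], [-3, 0, 0, 0, 0, 0, 24], [-4, 0, 0, 0, 0, 0, 24], [-5, 0, 0, 0, 0, 0, 24], [-6, 0, 0, 0, 0, 0, 24]])

```text
clock: 8.4
tcp_pos: [0.6098, 0.1507, 0.0672]
eef_rot: [-0.003, -0.655, 0.756, -0.003]
wrist_force: [6.4, -17.7, -4.3]
finger_gap: 0.344
grip_force: 26.8
```

```bash
python3 go.py 46 82 68
```

```text
t 8.4 jig pos [46.8 78.6] 67.2 shift [-3.4  0.8 -0.8] rot [-0.001 -0.008 -0.003] F [  8.8 -16.6  -4.3] gap 29.38665395523478 26.80023193359375
```

The force jumped to 17 N and the stop stalled at about 59 mm travel, so the pin has dropped. I back off the side load, release and check the knob height.

Request:
play_rows(commands=[[2, 0, 0, 0, 0, 0, 24], [4, 0, 0, 0, 0, 0, 24], [4, 0, 0, 0, 0, 0, 24], [4, 0, 0, 0, 0, 0, 45], [4, 0, 0, 0, 0, 0, 50], [4, 0, 0, 0, 0, 0, 50]])

```text
clock: 9.0
tcp_pos: [0.6083, 0.1521, 0.0677]
eef_rot: [0.0, -0.655, 0.755, -0.0]
wrist_force: [-0.1, 0.3, 0.1]
finger_gap: 0.588
grip_force: 0.0
```

Request:
play_rows(commands=[[10, 0, -20, 0, 0, 0, 50], [30, 10, -60, 0, 0, 0, 50], [70, 30, -80, 0, 0, 0, 50], [110, 50, -80, 0, 0, 0, 50], [150, 70, -80, 0, 0, 0, 50], [180, 85, -80, 0, 0, 0, 50], [200, 90, -80, 0, 0, 0, 50], [200, 90, -80, 0, 0, 0, 50]])

```text
clock: 9.8
tcp_pos: [0.4898, -0.035, 0.1481]
eef_rot: [0.0, -0.654, 0.756, -0.0]
wrist_force: [-0.8, 1.3, -0.5]
finger_gap: 0.584
grip_force: 0.0
```

```bash
python3 go.py -45 -119 150; python3 - <<'E'
from h import *
from go import C,Rz
t=cam('top');s=cam('side');w=cam('wrist')
save(w,'w2.png')
def red(im,x0,y0,x1,y1):
    h=cv2.cvtColor(im,cv2.COLOR_BGR2HSV); m=(((h[...,0]<8)|(h[...,0]>172))&(h[...,1]>150)&(h[...,2]>90)).astype(np.uint8)
    k=np.zeros_like(m);k[y0:y1,x0:x1]=m[y0:y1,x0:x1]; ys,xs=np.nonzero(k); return [xs.mean(),ys.mean()],len(xs)
a,n=red(t['color'],200,150,245,182);b,n2=red(s['color'],195,190,250,260);print(a,n,b,n2)
c1,d1=rays(t,[a]);c2,d2=rays(s,[b])
u=np.linalg.lstsq(np.stack([d1[0],-d2[0]],1),c2-c1,rcond=None)[0]
p=c1+d1[0]*u[0];print('tri',p,c2+d2[0]*u[1],Rz.T@(p[:2]-C)*1000)
cv2.imwrite('pics/c2.png',np.vstack([cv2.resize(t['color'][140:240,150:330],None,fx=3,fy=3),cv2.resize(s['color'][165:295,180:360],None,fx=3,fy=2.3)]))
E
```

```text
t 9.8 jig pos [ -46.2 -122. ] 148.1 shift [-3.  -1.2 -1.9] rot [-0.001  0.    -0.004] F [-0.9  1.1 -0.5] gap 49.91441851253415 0.0
[np.float64(211.5), np.float64(165.78571428571428)] 28 [np.float64(220.296875), np.float64(218.5)] 64
tri [0.6110594  0.15452498 0.10053499] [0.61109478 0.15452525 0.10054208] [47.54853069 82.53546174]
```

View pics/c2.png

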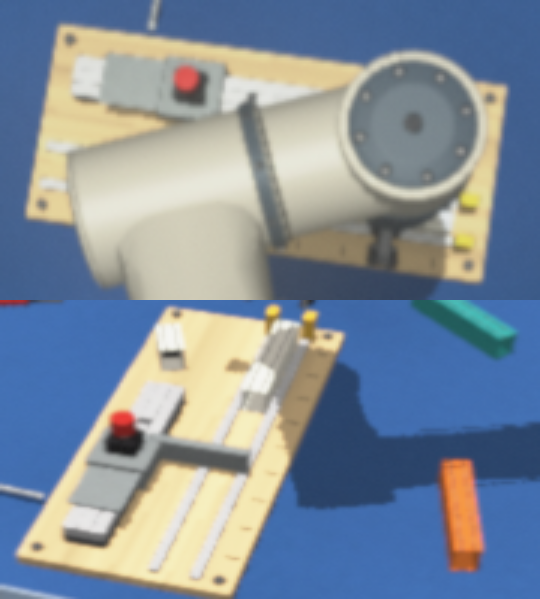

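The pictures show the stop near the far end of the bar, with the knob at top (211,166) and side (220,218). Its triangulated height is 0.1005 against 0.1007 at the start, so the pin is home at about 60 mm travel. The trunking is undisturbed; next I grip it.

Request:
play_rows(commands=[[-1, -1, 30, 0, 0, 0, 50], [-2, -1, 60, 0, 0, 0, 50], [-2, -1, 85, 0, 0, 0, 50], [-2, -1, 100, 0, 0, 0, 50], [-2, -1, 106, 0, 0, 0, 45], [-2, -1, 108, 0, 0, 0, 40], [-2, -1, 108, 0, 0, 0, 25], [-2, -1, 108, 0, 0, 0, 18]], grip_force=25)

```text
clock: 10.75
tcp_pos: [0.4928, -0.0313, 0.0401]
eef_rot: [0.001, -0.655, 0.755, -0.0]
wrist_force: [0.5, 0.3, -1.8]
finger_gap: 0.287
grip_force: 25.5
```

Request:
play_rows(commands=[[0, 0, 0, 0, 0, 0, 18], [0, 0, 0, 0, 0, 0, 18], [0, 0, 0, 0, 0, 0, 18]])

```text
clock: 11.05
tcp_pos: [0.4926, -0.0314, 0.0399]
eef_rot: [0.001, -0.655, 0.755, -0.0]
wrist_force: [-0.7, 1.8, 3.9]
finger_gap: 0.281
grip_force: 26.0
```

```bash
python3 go.py -45 -21 40
```

```text
t 11.05 jig pos [ -44.  -118.1] 39.9 shift [-97.1   1.3  -0. ] rot [-0.001  0.001 -0.003] F [-1.   1.7  3.9] gap 23.984879831140322 26.03530526161194
```

Request:
play_rows(commands=[[-6, 0, 0, 0, 0, 0, 18], [-18, 0, 0, 0, 0, 0, 18], [-31, 0, 0, 0, 0, 0, 18], [-44, 0, 0, 0, 0, 0, 18], [-57, 0, 0, 0, 0, 0, 18], [-69, 0, 0, 0, 0, 0, 18], [-79, 0, 0, 0, 0, 0, 18], [-85, 0, 0, 0, 0, 0, 18]])

```text
clock: 11.85
tcp_pos: [0.5046, 0.0533, 0.0399]
eef_rot: [-0.0, -0.656, 0.755, -0.001]
wrist_force: [-0.6, -3.9, 6.7]
finger_gap: 0.288
grip_force: 26.5
```

```bash
python3 go.py -45 -21 40
```

```text
t 11.85 jig pos [-43.8 -32.5] 39.9 shift [-11.5   1.2  -0.1] rot [-0.001 -0.001 -0.001] F [-0.  -3.9  6.7] gap 24.61893559341818 26.48909032344818
```

Request:
play_rows(commands=[[-2, 0, 0, 0, 0, 0, 18], [-4, 0, 0, 0, 0, 0, 18], [-6, 0, 0, 0, 0, 0, 18], [-7, 0, 0, 0, 0, 0, 18], [-8, 0, 0, 0, 0, 0, 18], [-9, 0, 0, 0, 0, 0, 18]])

```text
clock: 12.45
tcp_pos: [0.5057, 0.0615, 0.0399]
eef_rot: [-0.0, -0.655, 0.755, -0.001]
wrist_force: [-0.9, -4.3, 6.1]
finger_gap: 0.281
grip_force: 26.5
```

```bash
python3 go.py -45 -21 40
```

```text
t 12.45 jig pos [-43.8 -24.2] 39.9 shift [-3.2  1.2 -0.1] rot [-0.001 -0.001 -0.002] F [-0.2 -4.4  6.1] gap 24.03362137468246 26.47651880979538
```

Request:
play_rows(commands=[[-0.7, 0, 0, 0, 0, 0, 18], [-1.4, 0, 0, 0, 0, 0, 18], [-2, 0, 0, 0, 0, 0, 18], [-2.5, 0, 0, 0, 0, 0, 18], [-3, 0, 0, 0, 0, 0, 18], [-3.5, 0, 0, 0, 0, 0, 18]])

```text
clock: 13.05
tcp_pos: [0.5062, 0.0649, 0.0399]
eef_rot: [-0.0, -0.655, 0.755, -0.001]
wrist_force: [-0.2, -4.5, 6.2]
finger_gap: 0.288
grip_force: 26.5
```

```bash
python3 go.py -45 -21 40
```

```text
t 13.05 jig pos [-43.8 -20.8] 39.9 shift [ 0.2  1.2 -0.1] rot [-0.001 -0.001 -0.002] F [ 0.4 -4.5  6.2] gap 24.58491744411595 26.479678452014923
```

No contact yet; continue gently.

Request:
play_rows(commands=[[-0.6, 0, 0, 0, 0, 0, 18], [-1.2, 0, 0, 0, 0, 0, 18], [-1.8, 0, 0, 0, 0, 0, 18], [-2.4, 0, 0, 0, 0, 0, 18], [-3, 0, 0, 0, 0, 0, 18]])

```text
clock: 13.55
tcp_pos: [0.5066, 0.0679, 0.0399]
eef_rot: [-0.0, -0.655, 0.755, -0.001]
wrist_force: [0.3, -4.1, 5.9]
finger_gap: 0.283
grip_force: 26.5
```

```bash
python3 go.py -45 -21 40
```

```text
t 13.55 jig pos [-43.8 -17.8] 39.9 shift [ 3.2  1.1 -0.1] rot [-0.001 -0.001 -0.002] F [ 0.8 -4.   5.9] gap 24.162771899001466 26.48345947265625
```

Request:
play_rows(commands=[[-0.6, 0, 0, 0, 0, 0, 18], [-1.2, 0, 0, 0, 0, 0, 18], [-1.8, 0, 0, 0, 0, 0, 18], [-2.4, 0, 0, 0, 0, 0, 18], [-3, 0, 0, 0, 0, 0, 18]])

```text
clock: 14.05
tcp_pos: [0.5067, 0.0691, 0.0399]
eef_rot: [-0.002, -0.656, 0.755, -0.001]
wrist_force: [0.3, -12.5, 7.2]
finger_gap: 0.289
grip_force: 26.6
```

```bash
python3 go.py -45 -21 40; python3 - <<'E'
from h import *
s=cam('side');cv2.imwrite('pics/s3.png',cv2.resize(s['color'][165:295,180:310],None,fx=4.5,fy=4.5))
E
```

```text
t 14.05 jig pos [-43.9 -16.5] 39.9 shift [ 4.5  1.1 -0.1] rot [-0.    -0.004 -0.001] F [  2.  -12.3   7.2] gap 24.68382601674942 26.554517447948456
```

View pics/s3.png

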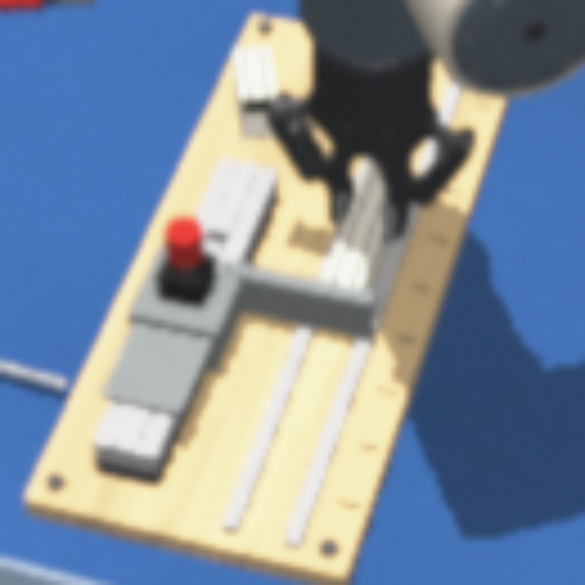

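The side view shows the trunking end (345,270) against the stop plate, with an 8 N rise in force: contact. I ease off, release and rise straight up.

Request:
play_rows(commands=[[0.6, 0, 0, 0, 0, 0, 18], [1, 0, 0, 0, 0, 0, 18], [1, 0, 0, 0, 0, 0, 35], [1, 0, 0, 0, 0, 0, 45], [1, 0, 0, 0, 0, 0, 45], [1, 0, -10, 0, 0, 0, 45], [1, 0, -40, 0, 0, 0, 45], [1, 0, -80, 0, 0, 0, 45]])

```text
clock: 14.9
tcp_pos: [0.5052, 0.0697, 0.1192]
eef_rot: [-0.002, -0.655, 0.755, 0.001]
wrist_force: [0.3, 0.6, 0.6]
finger_gap: 0.529
grip_force: 0.0
```

Request:
play_rows(commands=[[40, 10, -40, 0, 0, 0, 45], [80, 20, -80, 0, 0, 0, 45], [120, 40, -90, 0, 0, 0, 45], [160, 60, -90, 0, 0, 0, 45], [200, 70, -90, 0, 0, 0, 45], [240, 80, -90, 0, 0, 0, 45], [260, 80, -90, 0, 0, 0, 45], [260, 80, -90, 0, 0, 0, 45]])

```text
clock: 15.7
tcp_pos: [0.3899, -0.178, 0.2101]
eef_rot: [0.0, -0.654, 0.757, -0.0]
wrist_force: [-0.4, 0.4, 0.7]
finger_gap: 0.526
grip_force: 0.0
```

```bash
python3 go.py -45 -21 40; python3 - <<'E'
from h import *
s=cam('side');t=cam('top');cv2.imwrite('pics/f.png',np.hstack([cv2.resize(s['color'][170:270,190:290],None,fx=4,fy=4,interpolation=2),cv2.resize(t['color'][150:250,190:290],None,fx=4,fy=4,interpolation=2)]))
E
```

```text
t 15.7 jig pos [-125.2 -277.5] 210.1 shift [-257.   -78.6  170.1] rot [-0.001 -0.    -0.006] F [-0.4  0.4  0.7] gap 44.87986450812009 0.0
```

View pics/f.png

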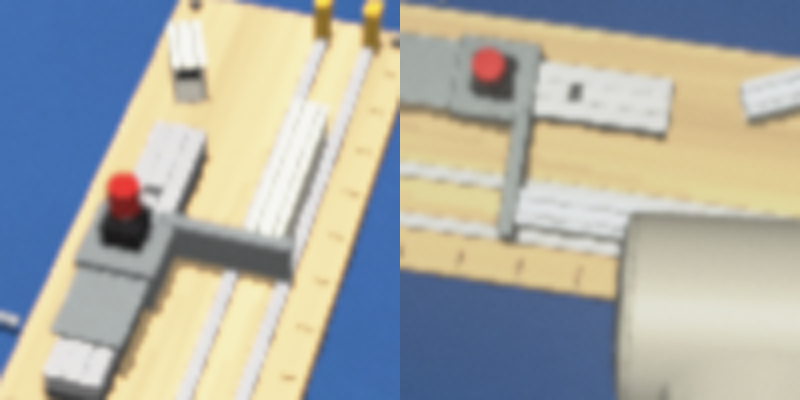

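The trunking end meets the stop in both views, at (270,235) on the left and (517,205) on the right. The knob is down and the arm is clear, so I hand in.

```bash
python3 -c "
from rig import arm;print(arm.hand_in())"
```

```text
the job is handed in; nothing more can be done
None
```

The job is handed in at about 16 s: the stop is locked with the pin home in the next hole (about 60 mm of travel), the trunking rests against it (about 8 N at contact) and is released, and the robot touched none of the loose things.

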